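# Shut the filter tap's valve and swing its spout over the milk jug

### The arm

A 6-joint arm with a two-finger parallel gripper is mounted at the origin on a cart in front of the work surface, level with it; the furniture and walls round the work are solid. World frame = base frame: x ahead of the robot, y to its left, z up, the work surface at z = 0. Lengths are in mm, angles in rad, forces in N, time in s.
With the tool pointing down it reaches from about 300 to 775 mm from the base axis. Payload 14.6 kg.
Tool frame: the origin (TCP) lies midway between the tips of the shut fingers; the grasp point (between the pads) lies 19 mm behind it; z points along the fingers, y is the line along which they close (so a half turn about z gives the same grasp; the last joint's range is limited). The gripper opens to 94 mm and grips with 3 to 60 N. Pads are 16 mm wide; open, the fingers measure 119 mm over their backs; the gripper's body (75 mm by 177 mm) begins 78 mm behind the grasp point.
Start: joints at [-1.247, 0.3, 1.521, -0, 1.321, -0.067], TCP at [209.503, -508.525, 205.446] pointing down, gripper open.
Joint ranges: [-3.03, 3.03], [-0.79, 2.21], [0.23, 2.52], [-1.04, 4.18], [0, 3.07], [-2.55, 2.55]. Speed limits (rad/s): [2.22, 2.22, 2.57, 3.14, 3.14, 3.14].

### API

Orientations are given as [roll, pitch, yaw] about the fixed x, y, z axes, in that order (R = Rz(yaw) Ry(pitch) Rx(roll)).
In Python, from cell import manip, camera gives the robot as it stands.
- The arm moves only by the tool move_arm, never from a script. Its arguments are lists of equal length, an entry for each row: "dp": the shift along the world's x, y, z in mm, a list of three; "rotation": the turn, a rotation vector about the world's x, y, z in rad, a list of three; "hand": the opening, from 0 (shut) to 1 (fully open). A call has 1 to 10 rows; each row shifts and turns the commanded pose from where the row before left it; what a row does not reach is not made up. A row lasts 1/8 s, in which the tool goes at most 62.5 mm and 10.7 degrees, less where a joint would pass 70% of its speed; a pose out of reach is approached as far as the arm can. A call with a gripper value outside its range is refused whole. The fingers move at their own pace and stop on an object; "newtons" is the grip in N (left out, the last holds). Time passes only in rows, so rows that do not move let the fingers close. It gives the time, the measured TCP pose, the force, the opening and the grip force at its end, in the units of the state.
- manip.read_state(): the state, without advancing time (a new reading comes with each control period).
- camera(name): name is "scene" or "top" or "wrist"; returns a dict with "image" (384x512x3 uint8, red, green, blue), "fx", "fy", "cx", "cy" (pixels), "k1" (the pictures are not rectified: a ray, as slopes to the right and down, at radius r is drawn at 1 + k1 r^2 times it, then the intrinsics apply), "R" (3x3) and "t" (3): a world point X has camera coordinates R X + t; the wrist camera has in their place "mount" (4x4, takes a point from camera to tool coordinates, whose origin is the TCP and whose axes are the flange's). Camera axes: x right, y down, z forward; pixel columns grow to the right and rows downward; lengths in mm; the calibration is good to about 2 mm. A picture is of the moment at which its call begins: read the wrist's pose just before it. There is no depth.
- manip.sign_off(): hands the job in; it is judged then, once.
The state is a dict: "clock": time; "joints": joint angles; "qd": joint speeds; "effort": joint torques, N m; "eef_pos": TCP position; "eef_rot": TCP orientation; "wrist_force": force on the tool from outside, world axes, zero at the start; "moment": the same for the moment, N m; "finger_gap": finger opening in mm; "finger_force": force on a finger pad.
Only numpy, scipy, OpenCV 4.12 (cv2) and the standard library are available. Lean on these libraries where they do the work, as an engineer would, in place of code of your own. Each camera call takes 0.05 s, during which the arm holds its last target. There are 200 camera calls.

### The job

The new water-filter tap is not yet connected to the water; get it ready for its first fill. First push the lever of its shut-off valve round until it is fully closed (square across the pipe, against its stop), and after that push the swivel spout round until its outlet stands over the middle of the plain milk jug that stands in front of the tap. Only push, with a fingertip: do not pinch the lever or the spout, and leave the jug, mug, espresso cup and coffee scoop standing just where they are.

Things in the scene. Friction and masses are not known exactly. Their poses are not given: they have to be found in the camera images.
- tap_unit: Fixed metal tap unit: base plate 80 x 320 mm, 24 mm high. Origin under the plate's centre; x points away from the robot, y along the plate to the left, z up. Spout column at y = +105 mm, shut-off valve at y = -125 mm, joined by a pipe along y (43 mm high, 22 to 32 mm thick). Jug, mug and espresso cup stand in front of it, in any order, under the outlet's arc.
- spout_axis (a point): Point on the spout's vertical swivel axis, 145 mm above the worktop, at mid-height of the spout's bar; axes as tap_unit. The column is 60 mm across at its foot, 44 mm above; the spout's hub is 50 mm across and its top, the unit's highest point, 166 mm above the worktop.
- spout (a joint): Swivel angle q of the spout, rad, stops at -1.3 and 1.3. The bar points along (-cos q, +sin q) in tap_unit's x, y: at 0 along -x, towards the robot; positive turns it to the left. Starts between two vessel places, 0.33 to 0.65. Dry friction 0.15 N m (about 1.3 N at 120 mm from the axis), no spring: it stays where it is left.
- spout_outlet (a point): Centre of the outlet's lower end, 165 mm from the swivel axis, 112 mm above the worktop, so it passes over all vessels. The bar is straight and square, 18 mm wide, 20 mm high (135 to 155 mm above the worktop), free on both sides from 25 to 150 mm from the axis; the outlet at its end is an upright tube 24 mm across.
- spout_left: Left half (9 mm of the 18 mm width, the positive-q side) of the spout's bar, turning with it, with the outlet tube. Origin on the swivel axis, 124 mm above the worktop; the bar runs along its -x.
- spout_right: Right half of the spout's bar, likewise.
- valve_axis (a point): Point on the lever's vertical axis, 74 mm above the worktop, at mid-height of the lever; axes as tap_unit. The valve below the lever is 42 mm across and 62 mm high.
- lever (a joint): Angle q of the valve lever, rad; it points along (-cos q, -sin q) in tap_unit's x, y. 0 is fully closed, at the stop: square across the pipe, towards the robot. 1.571 is fully open: along -y, in line with the pipe, away from the column. Starts part open, 0.65 to 1.25. Dry friction 0.12 N m (about 1.5 N at 80 mm from the axis), no spring.
- lever_end (a point): Outer end of the lever, 105 mm from its axis, at mid-height (74 mm above the worktop). The lever's black grip is 18 mm wide and 18 mm high (65 to 83 mm above the worktop), from 40 to 105 mm from the axis; inward of it the lever is 16 mm wide, and its hub is 32 mm across.
- lever_left: Left half (9 mm of the 18 mm width, the side that faces the column when closed) of the lever, turning with it. Origin on the lever's axis, 64 mm above the worktop; the lever runs along its -x.
- lever_right: Right half of the lever, the side to push on for closing, likewise.
- jug: Loose milk jug in front of the tap, plain grey, straight sides with a pouring lip and a strap handle; 82 x 116 mm, 98 mm high, open on top, about 80 mm across its body. Origin on its underside; the middle of its body is at y = -15 mm, the handle is on +y and points roughly to the robot.
- jug_mouth (a point): Middle of the jug's mouth, at the height of its rim, 98 mm above the worktop.
- mug: Loose mug with a printed leaf pattern, 82 x 112 x 94 mm high; origin on its underside. A bystander.
- cup: Loose low cream-coloured espresso cup, 62 x 90 x 53 mm high; origin on its underside. A bystander.
- scoop: Loose coffee scoop lying to the right of the work, 43 x 140 x 27 mm; origin on its underside. A bystander.

How it is judged:
By the outcome, as a careful person would: the job done as asked, in the order asked, and still so for the second after the job is handed in, with the robot touching nothing.
It also fails if it takes over 54 s, if anything falls off the work surface, if the arm or the gripper's body presses on something with over 40 N, if the wrist force passes 120 N, or if a joint passes its speed limit or range.

## Working session

There is one attempt and no reset: what is moved stays moved. The work goes in short steps, Python scripts to look and compute and a tool call to move; the robot and the scene stay as the last step left them, time stands still between calls to the robot, and variables do not carry over. Pictures are saved under pics/ and viewed, at most 10 in all, crops included, and the job is handed in when it is done.

Besides the shell and the picture viewer there is one more tool, called by a JSON object that holds its "api" and its "payload", one argument or row to a line. move_arm: Moves the arm, as the interface text tells. Its arguments: {"type":"object","properties":{"dp":{"type":"array","items":{"type":"array","items":{"type":"number"}}},"rotation":{"type":"array","items":{"type":"array","items":{"type":"number"}}},"hand":{"type":"array","items":{"type":"number"}},"newtons":{"type":"number"}},"required":["dp","rotation","hand"]}

```bash
mkdir -p pics; cat > h.py <<'E'
import numpy as np, cv2
from cell import manip, camera
def K(c): return np.array([[c['fx'],0,c['cx']],[0,c['fy'],c['cy']],[0,0,1.]])
def D(c):
    return np.array([c['k1'],0,0,0,0.])
def ray(c,uv):
    # returns origin, dirs in world (fixed cams)
    uv=np.asarray(uv,float).reshape(-1,1,2)
    n=cv2.undistortPoints(uv,K(c),D(c)).reshape(-1,2)
    d=np.c_[n,np.ones(len(n))]@c['R']
    return -c['R'].T@c['t'], d
def onz(c,uv,z):
    o,d=ray(c,uv); return o+d*((z-o[2])/d[:,2])[:,None]
def proj(c,X):
    X=np.asarray(X,float).reshape(-1,3); return cv2.projectPoints(X,cv2.Rodrigues(np.array(c['R']))[0],np.array(c['t'],float),K(c),D(c))[0].reshape(-1,2)
def cam(n):
    c=camera(n)
    for k in('R','t'):
        if k in c:c[k]=np.array(c[k],float)
    return c
E
python3 - <<'E'
from h import *
for n in('scene','top'):
    c=cam(n);np.save(f'{n}.npy',c,allow_pickle=True);cv2.imwrite(f'pics/{n}.png',cv2.resize(c['image'][:,:,::-1],(800,600)))
    print(n,c['fx'],c['k1'],-c['R'].T@c['t'],c['R'][2])
print(manip.read_state())
E
```

```text
scene 359.7898879733579 -0.011799580980746655 [-104.43110708  888.06872966  567.73393317] [ 0.58591598 -0.68881614 -0.42688966]
top 444.0903275630529 -0.05118551196369252 [ 314.41874389  156.89501184 1326.9700387 ] [ 0.17621843  0.00655331 -0.98432927]
{'clock': 0.1, 'joints': array([-1.24660378e+00,  3.00418833e-01,  1.52155129e+00,  7.10214430e-06,
        1.32073956e+00, -6.65906932e-02]), 'qd': array([ 0.00176292, -0.00199424, -0.00202276,  0.00033829,  0.00061633,
        0.00100664]), 'effort': array([-8.93315628e-04, -5.32644582e+01, -3.53282475e+01,  7.09276437e-02,
        2.35144689e-02, -6.84691327e-05]), 'eef_pos': array([ 209.42262777, -508.28716793,  204.92761618]), 'eef_rot': array([-3.14047856e+00, -8.11924927e-05,  3.90781434e-01]), 'wrist_force': array([0.19084827, 0.41467272, 0.15285132]), 'moment': array([-0.04017756,  0.00519605, -0.02695596]), 'finger_force': 0.0, 'finger_gap': 94.35767066795547}
```

View pics/scene.png

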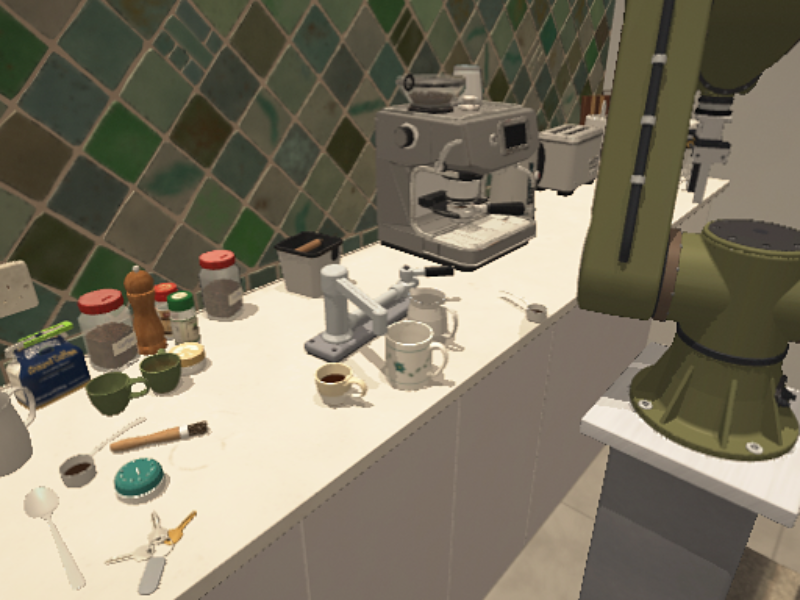

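View pics/top.png

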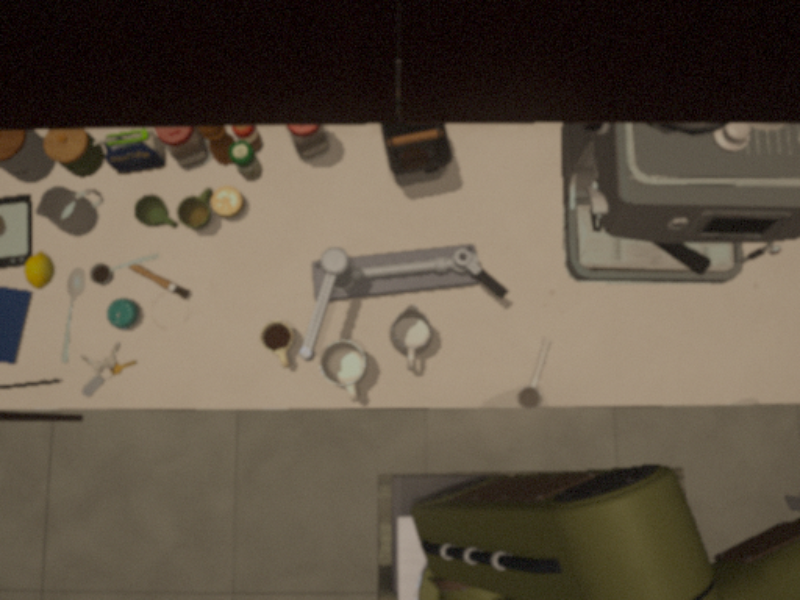

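The top view (800x600 scale) shows the spout hub at (334,261), the outlet at (307,353), the lever hub at (464,257) and the lever end at (505,297). The cup is at (277,337), the mug at (345,363) and the plain jug at (411,332), furthest right. I'll zoom in for precise points.

```bash
python3 - <<'E'
from h import *
c=np.load('top.npy',allow_pickle=True).item();s=np.load('scene.npy',allow_pickle=True).item()
a=c['image'][145:265,160:345,::-1];cv2.imwrite('pics/topz.png',cv2.resize(a,None,fx=4.3,fy=4.3,interpolation=cv2.INTER_CUBIC))
a=s['image'][160:270,190:320,::-1];cv2.imwrite('pics/scz.png',cv2.resize(a,None,fx=5,fy=5,interpolation=cv2.INTER_CUBIC))
f=512/800
for n,p,z in[('hub',(334,261),166),('out',(307,353),155),('lhub',(464,257),83),('lend',(505,297),74),('jug',(411,332),98),('mug',(345,363),94),('cup',(277,337),53),('scoop',(529,398),20)]:
    print(n,onz(c,np.array(p)*f,z).round(1))
E
```

```text
hub [[595.5 264.3 166. ]]
out [[438.2 310.  155. ]]
lhub [[621.1  32.4  83. ]]
lend [[547.2 -42.   74. ]]
jug [[480.5 132.   98. ]]
mug [[426.3 249.9  94. ]]
cup [[479.1 379.5  53. ]]
scoop [[364.8 -88.9  20. ]]
```

View pics/topz.png

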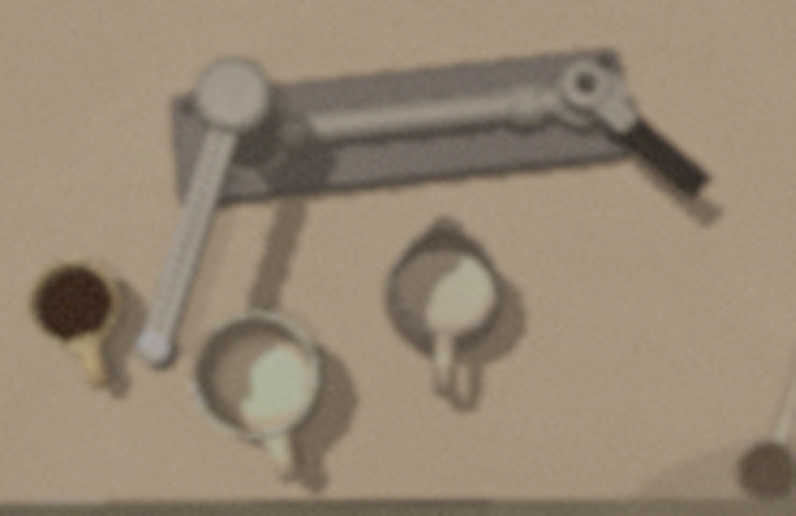

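View pics/scz.png

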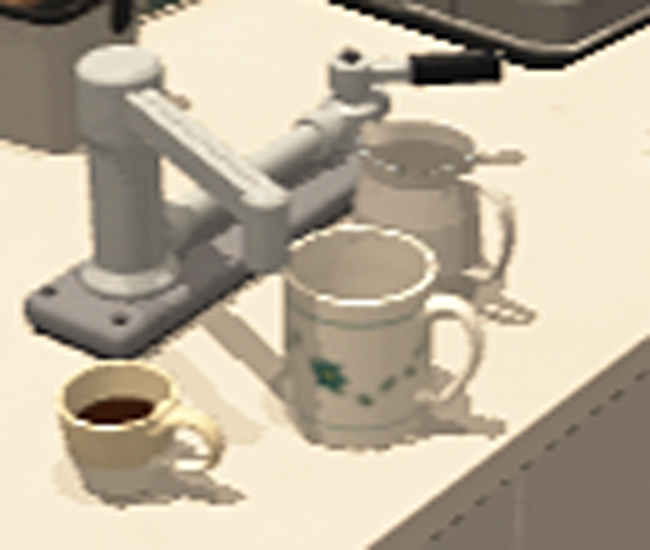

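The zoomed top view shows the plate corners at (172,95), (617,52), (634,157) and (185,205). The hub is at (233,94), the outlet at (155,349), the lever hub at (584,83) and the lever end at (702,190). The jug rim is centred near (441,297). The scene view confirms that the jug is the plain vessel nearest the valve.

```bash
python3 - <<'E'
from h import *
c=np.load('top.npy',allow_pickle=True).item();s=np.load('scene.npy',allow_pickle=True).item()
T=lambda p:(np.array(p,float)+.5)/4.3+(159.5,144.5)
S=lambda p:(np.array(p,float)+.5)/5+(189.5,159.5)
def tri(pt,ps):
    A=[];b=[]
    for cc,uv in((c,T(pt)),(s,S(ps))):
        o,d=ray(cc,uv);d=d[0]/np.linalg.norm(d[0]);P=np.eye(3)-np.outer(d,d);A.append(P);b.append(P@o)
    return np.linalg.lstsq(np.vstack(A),np.hstack(b),rcond=None)[0]
g=lambda p,z:onz(c,T(p),z)[0]
hub=g((233,94),166);lh=g((584,83),85);pl=[g(p,24) for p in((172,95),(617,52),(634,157),(185,205))]
print('hub',hub,'lh',lh,'d',np.linalg.norm((hub-lh)[:2]))
print('plate',np.round(pl,1),'cent',np.mean(pl,0))
for v in(hub-lh,pl[0]-pl[1],pl[3]-pl[2]): print('yaw',np.arctan2(-v[0],v[1]),np.linalg.norm(v[:2]))
print('tri hub',tri((233,94),(119,63)),'jug',tri((441,297),(416,150)))
o=g((155,349),157);e=g((702,190),83)
print('out',o,np.linalg.norm((o-hub)[:2]),'lend',e,np.linalg.norm((e-lh)[:2]))
for n,p,z in(('jug',(441,297),98),('jl',(386,297),98),('jr',(497,297),98),('jt',(441,240),98),('jb',(441,355),98),('mug',(259,376),94),('mugR',(320,376),94),('mugB',(262,440),94),('cup',(73,301),53),('scoop',(766,470),25)):print(n,g(p,z).round(1))
# tap frame
cen=np.mean(pl,0)[:2];y=-0
yaw=np.arctan2(-(hub-lh)[0],(hub-lh)[1])
print('S from',cen,cen+105*np.array([-np.sin(yaw),np.cos(yaw)]),cen-125*np.array([-np.sin(yaw),np.cos(yaw)]))
R=np.array([[np.cos(yaw),-np.sin(yaw)],[np.sin(yaw),np.cos(yaw)]])
for n,a,b in(('spout',hub,o),('jugdir',hub,g((441,297),98)),):
    v=R.T@(b-a)[:2];print(n,'q',np.arctan2(v[1],-v[0]),np.hypot(*v))
v=R.T@(e-lh)[:2];print('lever q',np.arctan2(-v[1],-v[0]))
# jug by scene rim plane
print('jug scene',onz(s,S((416,150)),98),'hub scene',onz(s,S((119,63)),166),'lh scene',onz(s,S((349,57)),86))
E
```

```text
hub [597.0383933  264.24245423 166.        ] lh [622.28740455  36.94533281  85.        ] d 228.69519883559653
plate [[631.3 320.3  24. ]
 [659.7   7.3  24. ]
 [584.1  -2.5  24. ]
 [552.7 310.1  24. ]] cent [606.94396341 158.78833537  24.        ]
yaw 0.11063017032591367 228.69519883559653
yaw 0.09041301104896739 314.28148513693475
yaw 0.10018432985687711 314.151291686726
tri hub [597.8816217  264.67095194 163.43390482] jug [480.10132937 136.57208783  98.91292496]
out [438.40633637 311.89143046 157.        ] 165.633796140626 lend [549.21307021 -39.7306782   83.        ] 105.92010669889159
jug [477.2 134.4  98. ]
jl [477.4 170.1  98. ]
jr [476.9  98.1  98. ]
jt [514.6 134.   98. ]
jb [439.4 134.8  98. ]
mug [427.1 252.6  94. ]
mugR [426.8 213.1  94. ]
mugB [385.9 250.5  94. ]
cup [482.3 381.6  53. ]
scoop [366.9 -85.7  25. ]
S from [606.94396341 158.78833537] [595.35147614 263.14644113] [620.74454349  34.55249517]
spout q 0.40243022661035294 165.633796140626
jugdir q -0.714549238121746 176.70934249536975
lever q 0.6988145649496454
jug scene [[484.71889615 136.67723517  98.        ]] hub scene [[593.73978179 268.70988191 166.        ]] lh scene [[623.16012505  35.92733881  86.        ]]
```

{"api": "move_arm", "payload": {
  "dp": [
    [19,46,0],
    [19,46,0],
    [19,46,0],
    [19,46,0],
    [19,46,0],
    [19,46,0],
    [19,46,0],
    [19,46,0],
    [19,46,0],
    [19,46,0]
  ],
  "rotation": [
    [0,0,0.129],
    [0,0,0.129],
    [0,0,0.129],
    [0,0,0.129],
    [0,0,0.129],
    [0,0,0.129],
    [0,0,0.129],
    [0,0,0.129],
    [0,0,0.129],
    [0,0,0.129]
  ],
  "hand": [0,0,0,0,0,0,0,0,0,0]
}}

```text
clock: 1.35
eef_pos: [399.8, -46.9, 205.4]
eef_rot: [3.142, 0.0, 1.685]
wrist_force: [0.4, -0.7, -0.6]
finger_gap: 0.5
finger_force: 0.0
```

{"api": "move_arm", "payload": {
  "dp": [
    [40,0,0],
    [40,0,0],
    [40,0,0],
    [40,0,0],
    [34,-2,0],
    [0,0,-40],
    [0,0,-45],
    [0,0,0]
  ],
  "rotation": [
    [0,0,0],
    [0,0,0],
    [0,0,0],
    [0,0,0],
    [0,0,0],
    [0,0,0],
    [0,0,0],
    [0,0,0]
  ],
  "hand": [0,0,0,0,0,0,0,0]
}}

```text
clock: 2.35
eef_pos: [591.8, -50.3, 117.4]
eef_rot: [-3.135, -0.002, 1.681]
wrist_force: [0.7, -0.3, 0.4]
finger_gap: 0.3
finger_force: 0.0
```

```bash
python3 - <<'E'
from h import *
print(manip.read_state()['eef_pos'])
w=camera('wrist');s=camera('scene')
cv2.imwrite('pics/w1.png',np.vstack([w['image'],s['image'][130:290,150:406].repeat(2,0).repeat(2,1)[:220]])[:,:,::-1][:600])
E
```

```text
[591.81496864 -50.28995163 117.44784625]
```

View pics/w1.png

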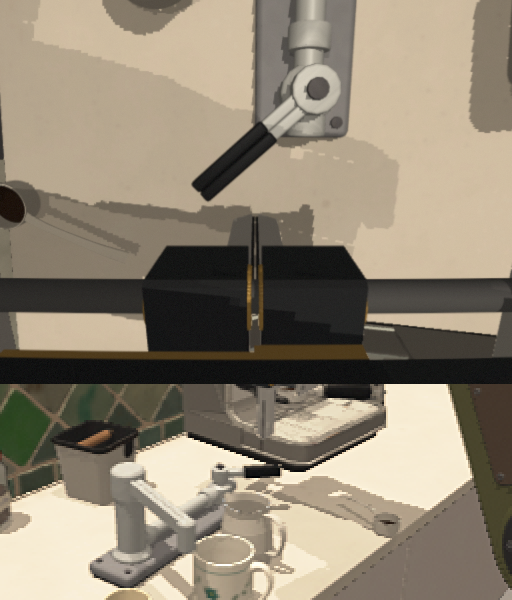

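The wrist view shows the lever grip from (265,130) to (205,190), and the fingertip near (255,215) is clear on the pushing side. I'll use this image to refine the lever position.

```bash
cat >> h.py <<'E'
from scipy.spatial.transform import Rotation as Ro
def wcam():
    st=manip.read_state();c=camera('wrist');M=np.array(c['mount'],float)
    Rt=Ro.from_euler('xyz',st['eef_rot']).as_matrix();Rc=Rt@M[:3,:3];tc=Rt@M[:3,3]+st['eef_pos']
    c['R']=Rc.T;c['t']=-Rc.T@tc;return c
E
python3 - <<'E'
from h import *
c=wcam()
print(proj(c,[[591.8,-50.3,117.4],[591.8,-50.3,68],[591.8,-50.3,83]]).round())
h=onz(c,(317,89),86)[0];e=onz(c,[(194,184),(207,200),(262,124),(274,136)],83)
m=e[:2].mean(0);print(h,e.round(1),m,np.linalg.norm((m-h)[:2]),np.arctan2(-(m-h)[1],-(m-h)[0]))
p=onz(c,[(258,0),(263,130),(346,134),(354,0)],24);print(p.round(1));v=p[0]-p[1];print(np.arctan2(-v[0],v[1]));v=p[3]-p[2];print(np.arctan2(-v[0],v[1]))
E
```

```text
[[252. 225.]
 [252. 203.]
 [252. 209.]]
[624.95703786  35.90080579  86.        ] [[549.2 -36.8  83. ]
 [559.2 -47.4  83. ]
 [592.    9.6  83. ]
 [601.1   2.6  83. ]] [554.19970693 -42.09762173  83.        ] 105.31075241884345 0.8340375267372377
[[579.4 103.7  24. ]
 [595.    3.1  24. ]
 [666.7   7.7  24. ]
 [655.1 112.4  24. ]]
0.1547220640045181
0.11077799682015776
```

{"api": "move_arm", "payload": {
  "dp": [
    [0,0,-25],
    [0,0,-24],
    [-6,8,0],
    [-6,8,0],
    [-6,8,0],
    [-6,8,0],
    [-6,8,0],
    [-6,6,0],
    [-5,4,0],
    [0,0,0]
  ],
  "rotation": [
    [0,0,0],
    [0,0,0],
    [0,0,0],
    [0,0,0],
    [0,0,0],
    [0,0,0],
    [0,0,0],
    [0,0,0],
    [0,0,0],
    [0,0,0]
  ],
  "hand": [0,0,0,0,0,0,0,0,0,0]
}}

```text
clock: 3.75
eef_pos: [552.1, -0.2, 71.3]
eef_rot: [-3.141, -0.0, 1.681]
wrist_force: [0.3, -0.9, 0.1]
finger_gap: 0.7
finger_force: 0.0
```

{"api": "move_arm", "payload": {
  "dp": [
    [0,3,0],
    [0,3,0],
    [0,3,0],
    [0,0,0]
  ],
  "rotation": [
    [0,0,0],
    [0,0,0],
    [0,0,0],
    [0,0,0]
  ],
  "hand": [0,0,0,0]
}}

```text
clock: 4.25
eef_pos: [552.6, 8.8, 71.4]
eef_rot: [3.142, -0.0, 1.681]
wrist_force: [0.5, 0.1, 0.1]
finger_gap: 0.5
finger_force: 0.0
```

```bash
python3 - <<'E'
from h import *
c=wcam();cv2.imwrite('pics/w2.png',c['image'][:,:,::-1])
E
```

```text
(no output)
```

View pics/w2.png

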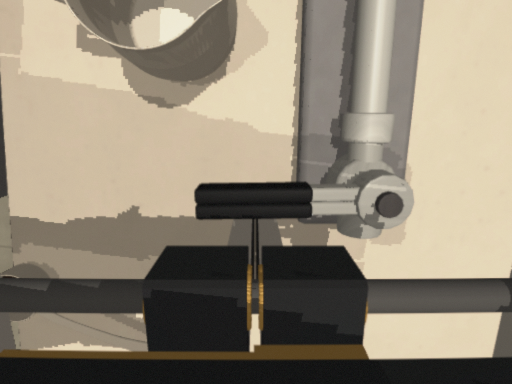

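The lever now lies nearly square to the pipe, with its grip from (195,195) to (312,200) and the fingertip behind it. I'll keep pushing until it meets the stop.

{"api": "move_arm", "payload": {
  "dp": [
    [0,2,0],
    [0,2,0],
    [0,0,0]
  ],
  "rotation": [
    [0,0,0],
    [0,0,0],
    [0,0,0]
  ],
  "hand": [0,0,0]
}}

```text
clock: 4.68
eef_pos: [552.4, 10.8, 71.5]
eef_rot: [-3.141, 0.003, 1.681]
wrist_force: [-1.7, -14.1, 1.2]
finger_gap: 0.3
finger_force: 7.2
```

{"api": "move_arm", "payload": {
  "dp": [
    [0,-15,0],
    [0,-15,0],
    [0,0,50],
    [0,0,50],
    [0,0,40],
    [0,0,0]
  ],
  "rotation": [
    [0,0,0],
    [0,0,0],
    [0,0,0],
    [0,0,0],
    [0,0,0],
    [0,0,0]
  ],
  "hand": [0,0,0,0,0,0]
}}

```text
clock: 5.42
eef_pos: [553.6, -18.1, 214.5]
eef_rot: [3.136, 0.001, 1.68]
wrist_force: [-0.3, -0.1, -0.5]
finger_gap: 0.6
finger_force: 0.0
```

```bash
python3 - <<'E'
from h import *
c=wcam();t=cam('top');im=t['image'][145:265,160:345,::-1]
cv2.imwrite('pics/w3.png',np.vstack([c['image'][:,:,::-1],cv2.resize(im,(512,332))])[:600])
print(c['cx'],manip.read_state()['eef_pos'])
E
```

```text
254.64891160065176 [552.31850348 -17.89182797 210.8668762 ]
```

View pics/w3.png

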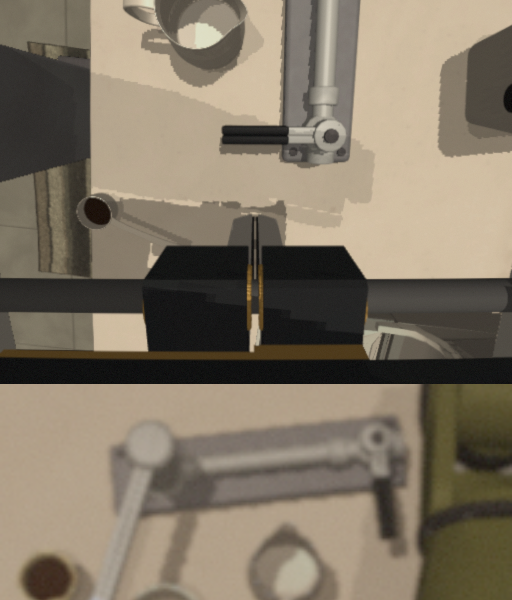

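The lever lies square across the pipe in both views: horizontal at row 135 in the wrist view, with the pipe vertical. Next is the spout.

{"api": "move_arm", "payload": {
  "dp": [
    [-6.5,43,0],
    [-6.5,43,0],
    [-6.5,43,0],
    [-6.5,43,0],
    [-6.5,43,0],
    [-6.5,43,0],
    [-6.5,43,0],
    [-6.5,43,0],
    [0,0,0]
  ],
  "rotation": [
    [0,0,-0.05],
    [0,0,-0.05],
    [0,0,-0.05],
    [0,0,-0.05],
    [0,0,-0.05],
    [0,0,-0.05],
    [0,0,-0.05],
    [0,0,-0.05],
    [0,0,0]
  ],
  "hand": [0,0,0,0,0,0,0,0,0]
}}

```text
clock: 6.65
eef_pos: [499.4, 328.3, 209.2]
eef_rot: [-3.139, 0.002, 1.283]
wrist_force: [-1.1, -0.3, -0.8]
finger_gap: 0.2
finger_force: 0.0
```

```bash
python3 - <<'E'
from h import *
c=wcam()
H=np.array([596.5,264.3]);
P=[];
for b in(.29,):
  d=np.array([-np.cos(b),np.sin(b)]);n=np.array([np.sin(b),np.cos(b)])
  for r,o in((30,9),(150,9),(150,-9),(30,-9)): P.append([*(H+r*d+o*n),155])
im=c['image'][:,:,::-1].copy()
for x in proj(c,P): cv2.circle(im,tuple(int(v) for v in x),3,(0,0,255),1)
s=manip.read_state()['eef_pos'];
q=proj(c,[[s[0],s[1],145]])[0];cv2.circle(im,tuple(int(v) for v in q),3,(255,0,0),1)
cv2.imwrite('pics/w4.png',im);print(s,proj(c,P).round())
E
```

```text
[499.82202877 326.89485295 209.4967738 ] [[359. 234.]
 [206. 233.]
 [207. 254.]
 [357. 255.]]
```

View pics/w4.png

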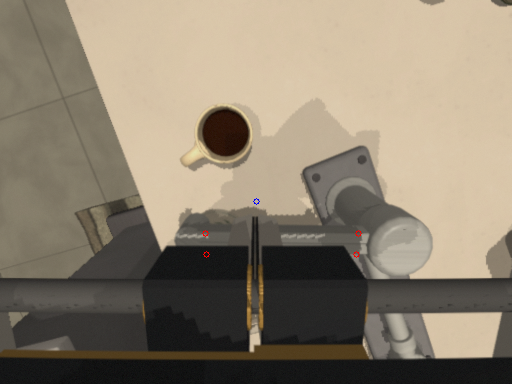

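```bash
python3 - <<'E'
import numpy as np
H=np.array([596.5,264.3]);p0=np.array([500,327.])
for b in np.arange(.23,-.78,-.1):
  p=H+110*np.array([-np.cos(b),np.sin(b)])+17*np.array([np.sin(b),np.cos(b)]);print(round(b,2),p.round(1),(p-p0).round(1));p0=p
E
```

```text
0.23 [493.3 305.9] [ -6.7 -21.1]
0.13 [489.6 295.4] [ -3.6 -10.5]
0.03 [487.1 284.6] [ -2.6 -10.8]
-0.07 [485.6 273.6] [ -1.5 -11. ]
-0.17 [485.2 262.4] [ -0.4 -11.1]
-0.27 [486.  251.3] [  0.7 -11.1]
-0.37 [487.8 240.4] [  1.8 -11. ]
-0.47 [490.7 229.6] [  2.9 -10.7]
-0.57 [494.7 219.3] [  4.  -10.4]
-0.67 [499.7 209.3] [ 5.  -9.9]
-0.77 [505.7 199.9] [ 6.  -9.4]
```

{"api": "move_arm", "payload": {
  "dp": [
    [0,0,-35],
    [0,0,-36],
    [0,0,0]
  ],
  "rotation": [
    [0,0,0],
    [0,0,0],
    [0,0,0]
  ],
  "hand": [0,0,0]
}}

```text
clock: 7.08
eef_pos: [499.6, 324.7, 137.6]
eef_rot: [-3.138, 0.004, 1.28]
wrist_force: [-0.1, 0.3, 0.2]
finger_gap: 0.4
finger_force: 0.0
```

{"api": "move_arm", "payload": {
  "dp": [
    [-3,-10,0],
    [-4,-10,0],
    [-3.6,-10.5,0],
    [-2.6,-10.8,0],
    [-1.5,-11,0],
    [-0.4,-11.1,0],
    [0.7,-11.1,0],
    [1.8,-11,0],
    [0,0,0]
  ],
  "rotation": [
    [0,0,0.03],
    [0,0,0.03],
    [0,0,0.1],
    [0,0,0.1],
    [0,0,0.1],
    [0,0,0.1],
    [0,0,0.1],
    [0,0,0.1],
    [0,0,0]
  ],
  "hand": [0,0,0,0,0,0,0,0,0]
}}

```text
clock: 8.2
eef_pos: [488.6, 240.2, 141.8]
eef_rot: [3.14, 0.0, 1.939]
wrist_force: [-0.0, 0.6, -0.2]
finger_gap: 0.9
finger_force: 0.0
```

{"api": "move_arm", "payload": {
  "dp": [
    [2.9,-10.7,0],
    [4,-10.4,0],
    [2.5,-5,0],
    [0,0,0]
  ],
  "rotation": [
    [0,0,0.1],
    [0,0,0.1],
    [0,0,0.05],
    [0,0,0]
  ],
  "hand": [0,0,0,0]
}}

```text
clock: 8.7
eef_pos: [497.6, 214.8, 141.1]
eef_rot: [3.141, 0.0, 2.188]
wrist_force: [0.7, -0.5, -0.6]
finger_gap: 0.4
finger_force: 0.0
```

```bash
python3 - <<'E'
from h import *
s=cam('scene');t=cam('top');np.save('top2.npy',t,allow_pickle=True)
a=cv2.resize(t['image'][145:265,200:320,::-1],(500,500),interpolation=cv2.INTER_CUBIC)
b=cv2.resize(s['image'][150:270,200:320,::-1],(300,300),interpolation=cv2.INTER_CUBIC)
b=np.vstack([b,np.zeros((200,300,3),np.uint8)]);cv2.imwrite('pics/t5.png',np.hstack([a,b]))
E
```

```text
(no output)
```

View pics/t5.png

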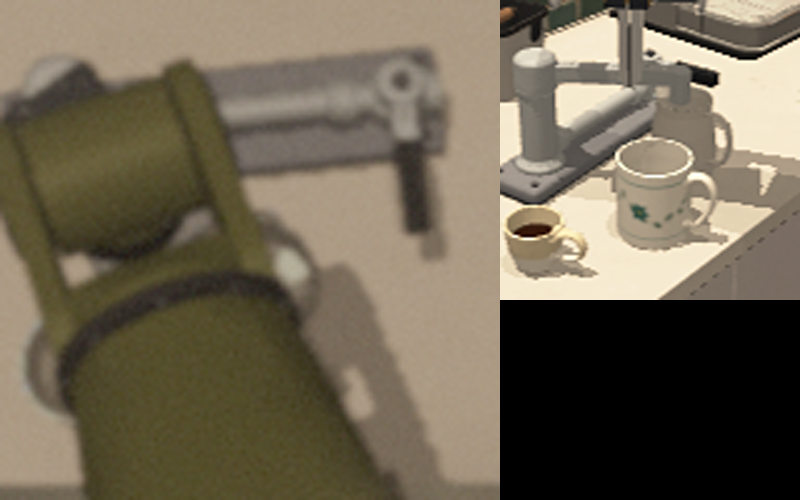

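{"api": "move_arm", "payload": {
  "dp": [
    [2.5,-5,-2],
    [6,-9.4,0],
    [0,0,0],
    [-7,20,0],
    [-7,20,0],
    [0,0,40],
    [0,0,50],
    [-40,-40,40],
    [-40,-40,0],
    [-40,-40,0]
  ],
  "rotation": [
    [0,0,0.05],
    [0,0,0.1],
    [0,0,0],
    [0,0,0],
    [0,0,0],
    [0,0,0],
    [0,0,0],
    [0,0,0],
    [0,0,0],
    [0,0,0]
  ],
  "hand": [0,0,0,0,0,0,0,0,0,0]
}}

```text
clock: 10.05
eef_pos: [374.3, 123.8, 264.8]
eef_rot: [3.141, 0.001, 2.338]
wrist_force: [0.3, -0.2, 1.0]
finger_gap: 0.2
finger_force: 0.0
```

```bash
python3 - <<'E'
from h import *
c=wcam();t=cam('top');np.save('top3.npy',t,allow_pickle=True);np.save('w3.npy',c,allow_pickle=True)
a=cv2.resize(t['image'][145:265,200:290,::-1],(360,480),interpolation=cv2.INTER_CUBIC)
b=cv2.resize(c['image'][:,:,::-1],(440,330));b=np.vstack([b,np.zeros((150,440,3),np.uint8)]);cv2.imwrite('pics/t6.png',np.hstack([a,b]))
print(manip.read_state()['eef_pos'])
E
```

```text
[373.17518538 122.70388774 265.19734911]
```

View pics/t6.png

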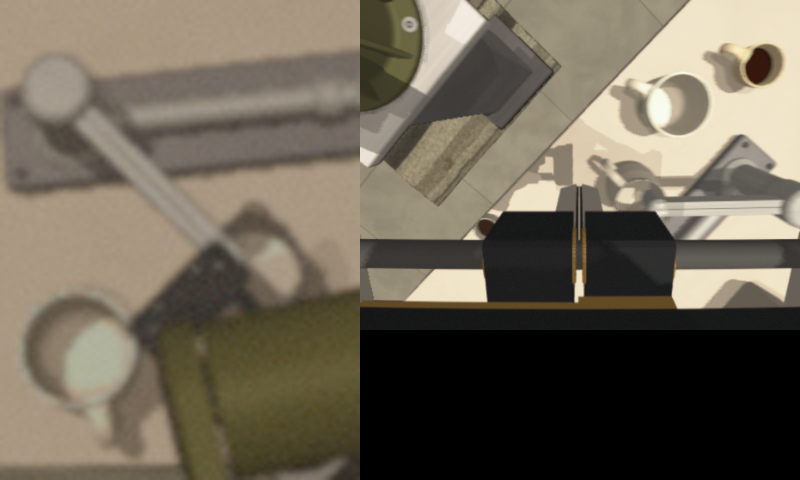

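The top view (4x) shows the bar running from the hub (57,88) towards (215,240) and just reaching the jug at (265,265), which the arm partly hides. I'll clear the arm out of the way and measure numerically.

{"api": "move_arm", "payload": {
  "dp": [
    [-10,-50,0],
    [-5,-50,0],
    [0,-50,0],
    [0,-50,0],
    [0,-50,0],
    [0,-50,0],
    [0,0,0]
  ],
  "rotation": [
    [0,0,0],
    [0,0,0],
    [0,0,0],
    [0,0,0],
    [0,0,0],
    [0,0,0],
    [0,0,0]
  ],
  "hand": [0,0,0,0,0,0,0]
}}

```text
clock: 11.02
eef_pos: [361.0, -177.6, 264.2]
eef_rot: [-3.141, -0.001, 2.334]
wrist_force: [0.1, 0.8, -0.4]
finger_gap: 0.2
finger_force: 0.0
```

```bash
python3 - <<'E'
from h import *
t=cam('top');np.save('top4.npy',t,allow_pickle=True);t0=np.load('top.npy',allow_pickle=True).item()
H=np.array([597,264.3])
def prof(im,c,f,n=41,w=20):  # saturation profile across
    hs=cv2.cvtColor(cv2.GaussianBlur(im,(3,3),0),cv2.COLOR_RGB2HSV).astype(np.float32)
    uv=proj(c,f).astype(np.float32)
    return cv2.remap(hs,uv[:,0].reshape(-1,1),uv[:,1].reshape(-1,1),cv2.INTER_LINEAR)[:,0]
b=-.77;d=np.array([-np.cos(b),np.sin(b)]);n=np.array([np.sin(b),np.cos(b)])
off=np.arange(-36,37,3.)
for r in(45,65,80,95,110,125,140,155):
    P=np.array([[*(H+r*d+o*n),155] for o in off]);p=prof(t['image'],t,P);print(r,'S',p[:,1].astype(int).tolist());print('   V',p[:,2].astype(int).tolist())
E
```

```text
45 S [39, 39, 38, 40, 39, 39, 39, 39, 40, 38, 36, 34, 35, 37, 38, 41, 43, 44, 44, 45, 43, 41, 39, 39, 39]
   V [122, 128, 135, 138, 131, 118, 110, 109, 119, 138, 152, 155, 155, 155, 143, 119, 98, 91, 92, 97, 106, 115, 118, 118, 116]
65 S [39, 40, 41, 43, 42, 41, 41, 38, 35, 34, 34, 36, 36, 38, 39, 39, 40, 46, 52, 58, 59, 62, 64, 63, 63]
   V [129, 117, 104, 95, 89, 87, 86, 90, 109, 137, 151, 153, 153, 155, 141, 114, 91, 83, 83, 93, 108, 125, 139, 150, 160]
80 S [39, 38, 38, 38, 38, 37, 37, 35, 33, 33, 34, 35, 36, 37, 39, 48, 57, 61, 61, 60, 60, 61, 60, 60, 59]
   V [107, 114, 119, 122, 122, 120, 119, 120, 130, 146, 155, 155, 155, 155, 144, 133, 137, 152, 163, 168, 170, 169, 169, 169, 168]
95 S [37, 37, 38, 37, 37, 41, 45, 49, 47, 41, 35, 36, 35, 34, 38, 51, 58, 60, 59, 59, 59, 59, 59, 59, 60]
   V [120, 120, 119, 116, 109, 103, 101, 104, 121, 142, 153, 154, 154, 155, 151, 151, 159, 166, 169, 169, 168, 168, 169, 169, 168]
110 S [52, 58, 62, 62, 62, 60, 59, 57, 51, 42, 37, 35, 34, 36, 43, 53, 58, 59, 61, 60, 60, 60, 59, 59, 59]
   V [101, 106, 117, 136, 153, 162, 164, 160, 153, 153, 155, 153, 153, 155, 154, 156, 164, 167, 168, 168, 169, 169, 168, 169, 169]
125 S [58, 59, 59, 59, 59, 60, 60, 57, 50, 42, 36, 36, 35, 37, 44, 54, 59, 59, 59, 59, 59, 59, 59, 59, 59]
   V [167, 169, 169, 169, 169, 169, 166, 161, 156, 157, 157, 153, 154, 155, 153, 156, 164, 168, 168, 168, 168, 168, 168, 168, 168]
140 S [59, 60, 61, 59, 58, 59, 59, 57, 49, 40, 34, 35, 36, 38, 44, 53, 59, 60, 60, 60, 59, 59, 59, 60, 59]
   V [165, 164, 164, 164, 163, 162, 159, 152, 151, 155, 158, 157, 156, 154, 150, 154, 164, 168, 169, 169, 169, 169, 168, 169, 168]
155 S [65, 64, 63, 64, 61, 58, 59, 51, 37, 25, 20, 21, 25, 27, 34, 44, 51, 58, 61, 62, 61, 60, 59, 59, 60]
   V [99, 91, 89, 91, 94, 98, 102, 112, 131, 151, 161, 162, 160, 153, 138, 122, 117, 121, 131, 145, 158, 166, 169, 170, 169]
```

```bash
python3 - <<'E'
from h import *
def rect(c,x0,x1,y0,y1,z):
    X,Y=np.meshgrid(np.arange(x0,x1,1.),np.arange(y0,y1,1.),indexing='ij')
    uv=proj(c,np.c_[X.ravel(),Y.ravel(),np.full(X.size,z)]).astype(np.float32).reshape(*X.shape,2)
    im=cv2.cvtColor(cv2.GaussianBlur(c['image'],(3,3),0),cv2.COLOR_RGB2HSV)
    return cv2.remap(im,uv[...,0],uv[...,1],cv2.INTER_CUBIC)
t=np.load('top.npy',allow_pickle=True).item()
g=rect(t,400,560,70,200,98);m=(g[...,1]<48).astype(np.uint8)
for x in range(410,540,6):
    ys=np.where(m[x-400])[0]; print(x,(ys.min()+70,ys.max()+70,len(ys),(ys.min()+ys.max())/2+70) if len(ys) else None)
s=cam('scene');np.save('s4.npy',s,allow_pickle=True)
t4=np.load('top4.npy',allow_pickle=True).item()
for x in(450,465,480,495):print('V/S along y at x',x,g[x-400,10:110:4,2].tolist(),g[x-400,10:110:4,1].tolist())
print('V along x at y=135',list(zip(range(420,530,4),g[20:130:4,65,2].tolist(),g[20:130:4,65,1].tolist())))
E
```

```text
410 None
416 None
422 None
428 None
434 None
440 None
446 None
452 None
458 None
464 (np.int64(117), np.int64(135), 19, np.float64(126.0))
470 (np.int64(110), np.int64(140), 31, np.float64(125.0))
476 (np.int64(105), np.int64(138), 34, np.float64(121.5))
482 (np.int64(103), np.int64(137), 35, np.float64(120.0))
488 (np.int64(104), np.int64(133), 30, np.float64(118.5))
494 (np.int64(106), np.int64(126), 21, np.float64(116.0))
500 (np.int64(112), np.int64(121), 10, np.float64(116.5))
506 None
512 None
518 None
524 None
530 None
536 None
V/S along y at x 450 [157, 141, 125, 119, 117, 115, 110, 101, 94, 93, 98, 110, 136, 154, 150, 123, 103, 100, 104, 117, 137, 156, 165, 166, 166] [63, 63, 66, 68, 69, 64, 64, 63, 65, 67, 66, 61, 55, 54, 57, 59, 62, 60, 63, 64, 65, 62, 61, 59, 59]
V/S along y at x 465 [141, 122, 119, 117, 108, 102, 117, 145, 163, 171, 173, 173, 173, 173, 173, 169, 146, 126, 116, 109, 106, 111, 130, 156, 166] [63, 66, 66, 66, 66, 64, 59, 52, 48, 46, 43, 46, 44, 44, 47, 48, 52, 55, 57, 59, 59, 62, 65, 61, 61]
V/S along y at x 480 [157, 141, 124, 113, 109, 133, 162, 173, 174,
[... 194 characters left out ...]
at x 495 [167, 167, 166, 163, 146, 125, 125, 150, 167, 173, 170, 156, 142, 134, 130, 129, 129, 129, 127, 121, 112, 116, 140, 161, 166] [61, 61, 60, 61, 61, 61, 52, 46, 40, 38, 39, 45, 50, 55, 58, 57, 57, 58, 58, 59, 57, 57, 59, 61, 60]
V along x at y=135 [(420, 130, 59), (424, 142, 60), (428, 151, 59), (432, 160, 54), (436, 165, 46), (440, 164, 48), (444, 161, 55), (448, 157, 56), (452, 152, 54), (456, 155, 52), (460, 167, 51), (464, 173, 47), (468, 174, 45), (472, 174, 46), (476, 172, 44), (480, 170, 43), (484, 164, 47), (488, 150, 49), (492, 137, 56), (496, 130, 59), (500, 129, 59), (504, 124, 61), (508, 106, 64), (512, 91, 65), (516, 88, 67), (520, 92, 66), (524, 107, 61), (528, 131, 62)]
```

{"api": "move_arm", "payload": {
  "dp": [
    [24,36,6],
    [24,36,6],
    [24,36,6],
    [24,36,6],
    [24,36,6],
    [0,0,0],
    [0,0,0]
  ],
  "rotation": [
    [0,0,-0.13],
    [0,0,-0.13],
    [0,0,-0.13],
    [0,0,-0.13],
    [0,0,-0.13],
    [0,0,0],
    [0,0,0]
  ],
  "hand": [0,0,0,0,0,0,0]
}}

```text
clock: 12.0
eef_pos: [480.3, 5.1, 294.4]
eef_rot: [-3.141, 0.0, 1.693]
wrist_force: [0.7, 1.1, 0.3]
finger_gap: 0.5
finger_force: 0.0
```

```bash
cat >> h.py <<'E'
def rect(c,x0,x1,y0,y1,z,k=2):
    X,Y=np.meshgrid(np.arange(x0,x1,1/k),np.arange(y0,y1,1/k),indexing='ij')
    uv=proj(c,np.c_[X.ravel(),Y.ravel(),np.full(X.size,z)]).astype(np.float32).reshape(*X.shape,2)
    return cv2.remap(cv2.GaussianBlur(c['image'],(3,3),0),uv[...,0],uv[...,1],cv2.INTER_CUBIC)
E
python3 - <<'E'
from h import *
c=wcam();np.save('w7.npy',c,allow_pickle=True);t=np.load('top.npy',allow_pickle=True).item()
print(manip.read_state()['eef_pos'],proj(c,[[480,133,98],[597,264,166],[480,147,155]]).round())
for n,cc in(('wrist',c),('top0',t)):
    g=cv2.cvtColor(rect(cc,420,540,70,200,98),cv2.COLOR_RGB2GRAY)
    for p2 in(20,14):
        h=cv2.HoughCircles(g,cv2.HOUGH_GRADIENT,1.,10,param1=80,param2=p2,minRadius=62,maxRadius=86)
        if h is not None:
            for v in h[0][:5]:print(n,p2,'x',420+v[1]/2,'y',70+v[0]/2,'r',v[2]/2)
E
```

```text
[480.25333935   4.56163274 294.51640727] [[ 269.   59.]
 [ 431. -100.]
 [ 273.   32.]]
wrist 20 x 485.25 y 123.25 r 36.1
wrist 20 x 485.75 y 130.75 r 33.9
wrist 20 x 489.25 y 126.25 r 41.0
wrist 20 x 480.75 y 120.25 r 31.6
wrist 14 x 485.25 y 123.25 r 36.1
wrist 14 x 485.75 y 130.75 r 33.9
wrist 14 x 485.25 y 136.75 r 38.85
wrist 14 x 489.75 y 125.75 r 41.0
wrist 14 x 480.75 y 120.25 r 31.6
```

{"api": "move_arm", "payload": {
  "dp": [
    [0,35,0],
    [0,35,0],
    [0,0,0],
    [0,0,0]
  ],
  "rotation": [
    [0,0,0],
    [0,0,0],
    [0,0,0],
    [0,0,0]
  ],
  "hand": [0,0,0,0]
}}

```text
clock: 12.55
eef_pos: [480.5, 73.6, 294.6]
eef_rot: [3.141, 0.0, 1.691]
wrist_force: [-0.0, -0.8, -0.0]
finger_gap: 0.1
finger_force: 0.0
```

```bash
python3 - <<'E'
from h import *
c=wcam();np.save('w8.npy',c,allow_pickle=True)
print(manip.read_state()['eef_pos'],proj(c,[[480,133,98],[597,264,166],[480,147,155]]).round())
g=rect(c,420,540,70,200,98);hs=cv2.cvtColor(g,cv2.COLOR_RGB2HSV)
ctr=np.array([481,132.])
for a in range(0,360,20):
    u=np.array([np.cos(np.radians(a)),np.sin(np.radians(a))])
    rr=np.arange(24,56,2.);P=ctr+rr[:,None]*u
    ix=np.clip(((P-[420,70])*2).round().astype(int),0,[239,259])
    print(a,'S',hs[ix[:,0],ix[:,1],1].tolist(),'V',hs[ix[:,0],ix[:,1],2].tolist())
gg=cv2.cvtColor(g,cv2.COLOR_RGB2GRAY)
h=cv2.HoughCircles(gg,cv2.HOUGH_GRADIENT,1.,6,param1=60,param2=16,minRadius=68,maxRadius=84)
if h is not None:
    for v in h[0][:6]:print('x',420+v[1]/2,'y',70+v[0]/2,'r',v[2]/2)
E
```

```text
[480.60126276  73.43549824 294.61637477] [[261. 121.]
 [413. -12.]
 [263. 107.]]
0 S [48, 46, 46, 48, 49, 50, 47, 49, 48, 51, 51, 50, 48, 50, 49, 47] V [176, 176, 177, 166, 129, 112, 109, 105, 107, 126, 146, 147, 150, 190, 223, 232]
20 S [46, 46, 46, 50, 48, 46, 49, 48, 45, 51, 49, 47, 47, 48, 49, 47] V [138, 138, 144, 144, 133, 110, 109, 112, 163, 220, 231, 231, 231, 232, 231, 231]
40 S [47, 47, 47, 47, 46, 48, 47, 48, 51, 54, 52, 54, 54, 54, 54, 54] V [137, 137, 137, 131, 110, 100, 104, 134, 131, 128, 127, 128, 128, 128, 128, 128]
60 S [19, 24, 21, 22, 21, 22, 21, 26, 26, 27, 28, 30, 29, 29, 29, 26] V [228, 227, 227, 228, 228, 228, 226, 217, 209, 190, 183, 179, 185, 200, 205, 216]
80 S [4, 1, 5, 19, 22, 21, 26, 40, 48, 49, 47, 49, 49, 49, 50, 50] V [234, 236, 233, 228, 229, 228, 222, 212, 219, 230, 231, 231, 231, 231, 230, 230]
100 S [12, 21, 29, 35, 41, 48, 51, 49, 50, 50, 51, 50, 49, 49, 49, 50] V [231, 220, 185, 155, 155, 179, 220, 231, 230, 230, 231, 231, 231, 231, 231, 231]
120 S [35, 44, 49, 47, 48, 52, 50, 49, 49, 50, 50, 49, 50, 50, 50, 50] V [153, 139, 129, 135, 155, 196, 
[... 1197 characters left out ...]
] V [233, 229, 189, 140, 128, 128, 131, 127, 129, 159, 201, 213, 212, 212, 212, 212]
300 S [39, 41, 45, 50, 49, 48, 41, 48, 56, 56, 56, 55, 55, 55, 55, 55] V [233, 234, 220, 158, 129, 128, 157, 202, 210, 210, 211, 212, 212, 212, 212, 212]
320 S [40, 41, 43, 49, 48, 48, 50, 50, 49, 51, 56, 55, 55, 55, 54, 55] V [232, 232, 227, 173, 121, 107, 118, 183, 227, 226, 214, 212, 212, 212, 212, 213]
340 S [45, 49, 47, 47, 49, 50, 48, 51, 50, 55, 54, 56, 56, 54, 54, 52] V [189, 176, 159, 135, 109, 103, 106, 115, 133, 187, 208, 211, 211, 211, 212, 214]
x 486.75 y 130.75 r 34.55
x 485.75 y 133.75 r 35.6
x 488.75 y 128.25 r 41.15
x 490.75 y 130.75 r 35.65
x 484.25 y 125.25 r 41.7
x 484.25 y 140.25 r 36.15
```

```bash
python3 - <<'E'
from h import *
c=np.load('w8.npy',allow_pickle=True).item();print('campos',-c['R'].T@c['t'])
H=np.array([597,264.3]);b=-.77;d=np.array([-np.cos(b),np.sin(b)]);n=np.array([np.sin(b),np.cos(b)])
off=np.arange(-20,21,1.)
for r in(100,115,130,145,155,165,170,175,180):
    uv=proj(c,[[*(H+r*d+o*n),155] for o in off]).astype(np.float32)
    p=cv2.remap(cv2.cvtColor(c['image'],cv2.COLOR_RGB2HSV),uv[:,:1],uv[:,1:],cv2.INTER_LINEAR)[:,0];print(r,uv[20].round(),'S',p[:,1].tolist())
E
```

```text
campos [472.27240089 139.60214076 474.98234491]
100 [317.  62.] S [26, 24, 26, 27, 25, 35, 45, 53, 52, 46, 34, 29, 27, 27, 27, 26, 25, 25, 30, 29, 30, 26, 27, 26, 25, 24, 26, 36, 49, 49, 50, 50, 49, 49, 49, 49, 50, 49, 50, 50, 49]
115 [304.  72.] S [56, 55, 55, 54, 53, 54, 55, 55, 52, 45, 33, 29, 27, 26, 26, 24, 22, 25, 28, 29, 27, 25, 26, 25, 24, 22, 25, 36, 51, 50, 50, 50, 50, 50, 49, 49, 50, 51, 50, 50, 50]
130 [291.  82.] S [54, 55, 53, 53, 54, 55, 54, 55, 52, 40, 31, 28, 26, 25, 24, 23, 22, 28, 29, 29, 28, 26, 25, 24, 25, 23, 28, 42, 53, 49, 50, 50, 49, 49, 49, 50, 49, 48, 49, 49, 48]
145 [279.  92.] S [43, 43, 41, 48, 50, 48, 48, 50, 45, 35, 30, 28, 25, 24, 22, 21, 22, 28, 29, 28, 27, 24, 24, 24, 22, 22, 32, 46, 49, 48, 48, 48, 48, 49, 48, 49, 48, 49, 49, 50, 49]
155 [271.  98.] S [46, 47, 47, 47, 48, 46, 48, 46, 43, 35, 29, 27, 24, 23, 22, 19, 19, 27, 28, 26, 21, 21, 21, 21, 20, 22, 28, 38, 50, 54, 54, 49, 49, 48, 49, 48, 49, 49, 50, 50, 49]
165 [262. 105.] S [48, 48, 47, 47, 46, 42, 36, 32, 29, 22, 11, 8, 6, 4, 3, 4, 8, 16, 20, 18, 17, 18, 17, 11, 7, 12, 22, 27, 29, 32, 42, 45, 38, 37, 50, 55, 50, 50, 49, 49, 49]
170 [258. 108.] S [27, 41, 48, 47, 48, 47, 45, 42, 34, 30, 30, 29, 26, 21, 20, 20, 20, 21, 23, 24, 23, 21, 21, 24, 26, 29, 29, 32, 38, 45, 47, 48, 49, 50, 50, 53, 53, 51, 49, 49, 49]
175 [254. 111.] S [24, 36, 45, 47, 48, 48, 48, 47, 47, 47, 46, 44, 42, 39, 35, 33, 32, 31, 30, 31, 33, 36, 36, 38, 41, 45, 46, 47, 47, 47, 47, 47, 45, 44, 46, 51, 53, 50, 49, 50, 49]
180 [250. 114.] S [25, 39, 48, 48, 48, 47, 48, 48, 47, 47, 48, 47, 47, 46, 37, 28, 34, 41, 42, 44, 48, 49, 47, 46, 47, 46, 45, 46, 45, 47, 49, 45, 43, 46, 51, 54, 52, 50, 49, 49, 49]
```

```bash
python3 - <<'E'
import numpy as np
a=np.radians([100,120,140,160,240,260,280,300,320,40]);r=np.array([34.6,33.8,33.2,32.5,33,35.2,37.2,38,38,39])
P=np.array([481,132])+r[:,None]*np.c_[np.cos(a),np.sin(a)]
s=np.linalg.lstsq(np.c_[2*P,np.ones(len(P))],(P**2).sum(1),rcond=None)[0];R=np.sqrt(s[2]+s[0]**2+s[1]**2)
print(s[:2],R,np.hypot(*(P-s[:2]).T)-R)
H=np.array([597,264.3]);b=-.77;d=np.array([-np.cos(b),np.sin(b)]);n=np.array([np.sin(b),np.cos(b)])
for J in(s[:2],[480,131.5]):
    v=np.array(J)-H;print(v@d,v@n)
E
```

```text
[484.80661926 131.9697729 ] 35.90470376925588 [-0.41592715 -0.02484048  0.31195558  0.20515131 -0.87069188  0.12265924
  0.79593933  0.31476954 -0.7565088   0.28307993]
172.664559308006 -16.8995160722467
176.44230803419336 -13.890714004932542
```

{"api": "move_arm", "payload": {
  "dp": [
    [2.5,22.5,0],
    [2.5,22.5,0],
    [2.5,22.5,0],
    [2.5,22.5,0],
    [2.5,22.5,0],
    [3,23,0],
    [0,0,-52],
    [0,0,-52],
    [0,0,-52],
    [0,0,0]
  ],
  "rotation": [
    [0,0,0.121],
    [0,0,0.121],
    [0,0,0.121],
    [0,0,0.121],
    [0,0,0.121],
    [0,0,0.121],
    [0,0,0],
    [0,0,0],
    [0,0,0],
    [0,0,0]
  ],
  "hand": [0,0,0,0,0,0,0,0,0,0]
}}

```text
clock: 13.85
eef_pos: [494.9, 208.4, 135.9]
eef_rot: [-3.136, -0.003, 2.416]
wrist_force: [-0.1, 0.2, 0.4]
finger_gap: 0.4
finger_force: 0.0
```

{"api": "move_arm", "payload": {
  "dp": [
    [5,-5,0],
    [5,-5,0],
    [3,-3,0],
    [3,-3,0],
    [0,0,0]
  ],
  "rotation": [
    [0,0,0],
    [0,0,0],
    [0,0,0],
    [0,0,0],
    [0,0,0]
  ],
  "hand": [0,0,0,0,0]
}}

```text
clock: 14.48
eef_pos: [512.4, 193.6, 138.7]
eef_rot: [3.142, 0.0, 2.417]
wrist_force: [0.1, -0.6, 0.4]
finger_gap: 0.4
finger_force: 0.0
```

{"api": "move_arm", "payload": {
  "dp": [
    [-12,12,0],
    [-12,12,0],
    [0,0,52],
    [0,0,52],
    [0,0,52],
    [-2.5,-24,0],
    [-2.5,-24,0],
    [-2.5,-24,0],
    [-2.5,-24,0],
    [-2.5,-24,0]
  ],
  "rotation": [
    [0,0,0],
    [0,0,0],
    [0,0,0],
    [0,0,0],
    [0,0,0],
    [0,0,-0.145],
    [0,0,-0.145],
    [0,0,-0.145],
    [0,0,-0.145],
    [0,0,-0.145]
  ],
  "hand": [0,0,0,0,0,0,0,0,0,0]
}}

```text
clock: 15.72
eef_pos: [474.9, 98.2, 294.5]
eef_rot: [3.141, -0.0, 1.688]
wrist_force: [0.5, 0.5, 0.6]
finger_gap: 0.6
finger_force: 0.0
```

{"api": "move_arm", "payload": {
  "dp": [
    [2,-20,0],
    [0,0,0],
    [0,0,0]
  ],
  "rotation": [
    [0,0,0],
    [0,0,0],
    [0,0,0]
  ],
  "hand": [0,0,0]
}}

```text
clock: 16.1
eef_pos: [477.4, 78.9, 294.5]
eef_rot: [3.142, -0.0, 1.693]
wrist_force: [0.3, -0.2, 0.3]
finger_gap: 0.4
finger_force: 0.0
```

```bash
python3 - <<'E'
from h import *
c=wcam();np.save('w9.npy',c,allow_pickle=True);print('campos',-c['R'].T@c['t'])
H=np.array([597,264.3]);b=-.85;d=np.array([-np.cos(b),np.sin(b)]);n=np.array([np.sin(b),np.cos(b)])
J=np.array([484.8,132]);v=J-H;print('jug along,perp',v@d,v@n)
off=np.arange(-20,21,1.);hs=cv2.cvtColor(c['image'],cv2.COLOR_RGB2HSV)
def pr(P): 
    uv=proj(c,P).astype(np.float32);return cv2.remap(hs,uv[:,:1],uv[:,1:],cv2.INTER_LINEAR)[:,0]
for r in(100,115,130,145,155,165): print(r,'S',pr([[*(H+r*d+o*n),155] for o in off])[:,1].tolist())
rr=np.arange(28,46,1.)
for a in (100,120,140,160,240,260,280,300,320,40):
    u=np.array([np.cos(np.radians(a)),np.sin(np.radians(a))]);p=pr([[*(J+q*u),98] for q in rr]);print(a,'S',p[:,1].tolist(),'V',p[:,2].tolist())
E
```

```text
campos [469.0604709  144.78187485 474.91248298]
jug along,perp 173.44450656835573 -3.022108743842316
100 S [25, 25, 27, 25, 25, 26, 26, 25, 26, 28, 28, 28, 28, 27, 26, 24, 24, 28, 30, 30, 30, 28, 27, 27, 25, 24, 28, 39, 50, 49, 47, 47, 48, 48, 49, 49, 49, 49, 50, 50, 50]
115 S [50, 54, 54, 54, 56, 54, 55, 55, 51, 39, 30, 29, 28, 26, 24, 23, 26, 29, 29, 30, 29, 28, 26, 25, 23, 25, 29, 44, 53, 50, 49, 49, 49, 50, 50, 50, 50, 50, 50, 50, 50]
130 S [48, 48, 48, 50, 54, 55, 55, 55, 47, 34, 29, 29, 28, 26, 24, 24, 27, 30, 30, 29, 27, 24, 25, 25, 22, 26, 33, 47, 49, 48, 47, 49, 49, 50, 50, 50, 50, 49, 50, 50, 50]
145 S [52, 51, 52, 53, 51, 51, 51, 51, 42, 31, 30, 28, 25, 24, 22, 23, 27, 30, 28, 27, 26, 25, 24, 22, 22, 27, 32, 35, 42, 50, 51, 53, 53, 51, 50, 49, 47, 49, 48, 48, 49]
155 S [48, 48, 50, 49, 50, 52, 49, 45, 36, 30, 29, 28, 26, 22, 20, 20, 26, 29, 24, 22, 21, 24, 23, 22, 24, 29, 34, 44, 49, 48, 49, 48, 47, 47, 47, 47, 49, 48, 50, 47, 38]
165 S [49, 48, 45, 46, 45, 41, 32, 30, 24, 10, 4, 6, 8, 7, 4, 3, 13, 15, 5, 8, 8, 6, 8, 9, 6, 15, 27, 29, 29, 37, 45, 47, 50, 48, 47, 48, 48, 48
[... 1032 characters left out ...]
28, 130, 143]
280 S [50, 48, 50, 51, 52, 52, 51, 52, 54, 56, 54, 55, 56, 56, 56, 55, 56, 56] V [146, 133, 132, 129, 128, 124, 122, 126, 128, 129, 141, 167, 192, 207, 211, 212, 211, 212]
300 S [50, 50, 49, 48, 50, 50, 48, 48, 52, 55, 56, 55, 55, 55, 55, 56, 55, 55] V [131, 126, 121, 111, 114, 126, 140, 175, 199, 209, 211, 212, 212, 212, 212, 211, 212, 212]
320 S [49, 48, 49, 48, 49, 48, 48, 48, 51, 54, 55, 55, 54, 55, 55, 54, 55, 55] V [119, 112, 110, 108, 109, 114, 130, 166, 186, 200, 210, 212, 212, 212, 211, 212, 212, 212]
40 S [29, 28, 28, 28, 28, 26, 26, 25, 23, 23, 23, 23, 21, 22, 22, 22, 24, 24] V [184, 187, 197, 201, 210, 216, 218, 219, 223, 224, 225, 226, 227, 226, 227, 227, 227, 226]
```

```bash
python3 -c "
from cell import manip
print(manip.sign_off())"
```

```text
the job is handed in; nothing more can be done
None
```

I handed the job in at about 16 s: the lever is closed against its stop (14 N at contact), and then the spout was pushed round over the jug. By my measurements the outlet is within about 3 mm of the jug's middle sideways and about 8 mm short along the bar, which swivelling can't change; the jug measured in the same place afterwards, and no contact with the mug, cup or scoop showed.

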